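Sort hex spacers into the spares tray and slide it into its bay

TASK

Sort the brass spacers lying on the repair bench into the black spares tray by length: each lies flat and square across the row whose width fits its length (short ones in the narrow row, medium in the middle, long in the wide). When all are in, slide the tray by its handle fully home under the rails of its bay, against the stop, with every spacer still in its row, and let go. Leave the screwdriver, jar and multimeter alone.

Things in the scene. Friction and masses are not known exactly. Their poses are not given: they have to be found in the camera images.
- short1: short brass hexagonal spacer, 28 mm long, 12 mm across flats (13.9 mm across corners), 28 g, looks like the others but for its length; origin at its centre, own x axis along its length (either end alike, any roll). Lies on the bench (origin 6 mm up) to start with; may be absent (None)
- short2: short brass hexagonal spacer, 28 mm long, 12 mm across flats (13.9 mm across corners), 28 g, looks like the others but for its length; origin at its centre, own x axis along its length (either end alike, any roll). Lies on the bench (origin 6 mm up) to start with; may be absent (None)
- short3: short brass hexagonal spacer, 28 mm long, 12 mm across flats (13.9 mm across corners), 28 g, looks like the others but for its length; origin at its centre, own x axis along its length (either end alike, any roll). Lies on the bench (origin 6 mm up) to start with; may be absent (None)
- medium1: medium brass hexagonal spacer, 42 mm long, 12 mm across flats (13.9 mm across corners), 42 g, looks like the others but for its length; origin at its centre, own x axis along its length (either end alike, any roll). Lies on the bench (origin 6 mm up) to start with; may be absent (None)
- medium2: medium brass hexagonal spacer, 42 mm long, 12 mm across flats (13.9 mm across corners), 42 g, looks like the others but for its length; origin at its centre, own x axis along its length (either end alike, any roll). Lies on the bench (origin 6 mm up) to start with; may be absent (None)
- medium3: medium brass hexagonal spacer, 42 mm long, 12 mm across flats (13.9 mm across corners), 42 g, looks like the others but for its length; origin at its centre, own x axis along its length (either end alike, any roll). Lies on the bench (origin 6 mm up) to start with; may be absent (None)
- long1: long brass hexagonal spacer, 56 mm long, 12 mm across flats (13.9 mm across corners), 56 g, looks like the others but for its length; origin at its centre, own x axis along its length (either end alike, any roll). Lies on the bench (origin 6 mm up) to start with; may be absent (None)
- long2: long brass hexagonal spacer, 56 mm long, 12 mm across flats (13.9 mm across corners), 56 g, looks like the others but for its length; origin at its centre, own x axis along its length (either end alike, any roll). Lies on the bench (origin 6 mm up) to start with; may be absent (None)
- long3: long brass hexagonal spacer, 56 mm long, 12 mm across flats (13.9 mm across corners), 56 g, looks like the others but for its length; origin at its centre, own x axis along its length (either end alike, any roll). Lies on the bench (origin 6 mm up) to start with; may be absent (None)
- tray: loose black plastic tray, 0.5 kg, flat on the bench. Base plate 176 (its x) by 170 (its y) by 6 mm; origin under its centre, z up. Three rows run side by side along y, grey walls 4 mm thick, 8 mm high (tops 14 mm above the bench). Outside them a bare 8 mm flange at -x and +x. The +y end goes into the bay first; the handle is at the -y end
- row_short (a point): centre of the floor of the tray's row for short spacers, at (-59, 12, 6) mm in the tray's frame, axes as the tray's. The row is 34 mm wide inside (x), 6 mm more than its spacers, and 138 mm long (y). A spacer lies across it, along x, its centre 6 mm above this point; three fit, 42 mm apart, with room for fingers
- row_medium (a point): centre of the floor of the tray's row for medium spacers, at (-14, 12, 6) mm in the tray's frame, axes as the tray's. The row is 48 mm wide inside (x), 6 mm more than its spacers, and 138 mm long (y). A spacer lies across it, along x, its centre 6 mm above this point; three fit, 42 mm apart, with room for fingers
- row_long (a point): centre of the floor of the tray's row for long spacers, at (45, 12, 6) mm in the tray's frame, axes as the tray's. The row is 62 mm wide inside (x), 6 mm more than its spacers, and 138 mm long (y). A spacer lies across it, along x, its centre 6 mm above this point; three fit, 42 mm apart, with room for fingers
- handle (a point): centre of the tray's aluminium handle bar, at (0, -73, 46) mm in the tray's frame, axes as the tray's: bar 80 mm long along x, 12 mm thick along y, 20 mm high (top 56 mm above the bench), on two legs at its ends; free at both sides, rigid with the tray
- bay_home (a point): where the tray's origin lies when fully home in the fixed aluminium bay, axes as the tray's then; the tray slides in along +y, flat on the bench. Here the front edge touches a stop 22 mm high at y +85 mm. Two side rails, 179 mm apart (1.5 mm play each side), lips 9 mm above the bench over the tray's flanges (3 mm play); open above between the lips. Nothing latches
- bay_mouth (a point): middle of the bay's mouth, at y -120 mm from bay_home, same axes, on the bench. The rails, 14 mm high, flare outwards here to some 200 mm apart and narrow to 179 mm by y -85 mm from bay_home; the lips begin at y -48 mm from bay_home and reach in to 83 mm from the centre line
- screwdriver: bystander: screwdriver, about 190 mm, lying beyond the work; leave alone
- flux_jar: bystander: closed jar, 52 mm diameter, 65 mm high, origin under its centre; leave alone
- multimeter: bystander: hand multimeter lying flat, 85 x 180 x 40 mm, origin under its centre; leave alone
There are look-alikes about, which are no part of the job. Leave any orange or turquoise look-alike of the long1 alone.

How it is judged:
By the outcome, as a careful person would: the job done as asked, in the order asked, and still so for the second after the job is handed in, with the robot touching nothing.
Of short1, short2, short3, medium1, medium2, medium3, long1, long2, long3 only 7 to 9 are there at a start; the rules pass over those that are not, and their reading is None.
At some moment in a run one of short1, short2, short3, medium1, medium2, medium3, long1, long2, long3 may be knocked a few centimetres aside while the robot is not near it.
Once in a run the grip may slacken for a moment while it holds something.
It also fails if it takes over 210 s, if anything falls off the work surface, if the arm or the gripper's body presses on something with over 40 N, if the wrist force passes 120 N, or if a joint passes its speed limit or range.

ROBOT

A 6-joint arm with a two-finger parallel gripper is mounted at the origin on the work surface. World frame = base frame: x ahead of the robot, y to its left, z up, the work surface at z = 0. Lengths are in mm, angles in rad, forces in N, time in s.
With the tool pointing down it reaches from about 400 to 825 mm from the base axis. Payload 7 kg.
Tool frame: the origin (TCP) lies at the very end of the fingers, on their centre line; the grasp point (between the pads) lies 19 mm behind it; z points along the fingers, y is the line along which they close (so a half turn about z gives the same grasp; the last joint's range is limited). The gripper opens to 88 mm and grips with 3 to 60 N. Pads are 19 mm wide; open, the fingers measure 130 mm over their backs; the gripper's body (78 mm by 193 mm) begins 47 mm behind the grasp point.
Start: joints at [-1.025, 0.359, 0.012, 0, -1.224, -0.288], TCP at [172.068, -652.677, 193.861] pointing down, gripper open.
Joint ranges: [-3.07, 3.07], [-1.43, 2.12], [-1.02, 1.25], [-3.03, 1.67], [-3.05, -0], [-3.03, 3.03]. Speed limits (rad/s): [2.39, 2.39, 3.01, 3.14, 3.14, 3.14].

INTERFACE

Orientations are given as a unit quaternion [x, y, z, w].
In Python, from plant import bot gives the robot as it stands. Calls block until the motion is done:
- bot.move_ptp(position, orientation): joint-space move of the TCP to a pose.
- bot.line_to(position, velocity=150, ori=None): straight line of the TCP; ori=None keeps the orientation; velocity is the mean speed in mm/s.
- bot.move_joints(angles): joint-space move.
- bot.move_gripper(opening, force=None): finger opening in mm; force is the grip in N (None keeps the last); returns when the fingers have stopped.
- bot.pause(seconds).
- bot.solve_ik(position, orientation): joint angles nearest the present ones, or None.
- bot.read_state(): the state.
- bot.camera(name): name is "scene" or "top" or "wrist"; returns the picture (384x512x3 uint8, red, green, blue); there is no depth.
- bot.get_calibration(name): a dict with "fx", "fy", "cx", "cy" (pixels), "distortion" ([k1, k2, p1, p2, k3] as OpenCV has them; the pictures are not rectified), "view" (4x4, takes a point from world to camera coordinates); the wrist camera has in their place "T_tool_cam" (4x4, takes a point from camera to tool coordinates, whose origin is the TCP and whose axes are the flange's). Camera axes: x right, y up, looking along -z (the intrinsics and any distortion apply to the point x, -y, -z); pixel columns grow to the right and rows downward; lengths in mm; the calibration is good to about 2 mm. A picture is of the moment at which its call begins: read the wrist's pose just before it. get_calibration takes no time and is no camera call.
A pose or a line that the arm cannot do raises bot.Unreachable and nothing moves.
- bot.close_job(): hands the job in; it is judged then, once.
The state is a dict: "t": time; "joint_pos": joint angles; "qvel": joint speeds; "tau": joint torques, N m; "tcp_pos": TCP position; "eef_rot": TCP orientation; "contact_force": force on the tool from outside, world axes, zero at the start; "moment": the same for the moment, N m; "width": finger opening in mm; "finger_force": force on a finger pad.
Only numpy, scipy, OpenCV 4.12 (cv2) and the standard library are available. Lean on these libraries where they do the work, as an engineer would, in place of code of your own. Each camera call takes 0.05 s, during which the arm holds its last target. There are 200 camera calls.

## Working session

There is one attempt and no reset: what is moved stays moved. The work goes in short steps, each a Python script; the robot and the scene stay as the last script left them, time stands still between calls to the robot, and variables do not carry over. Pictures are saved under pics/ and viewed, at most 14 in all, crops included, and the job is handed in when it is done.

```bash
ls; mkdir -p pics
python3 - <<'E'
from plant import bot
import cv2,numpy as np
np.set_printoptions(precision=4,suppress=True)
for n in ("scene","top"):
    im=bot.camera(n); cv2.imwrite(f"pics/{n}0.png",im[:,:,::-1])
    cv2.imwrite(f"pics/{n}0v.png",cv2.resize(im[:,:,::-1],(800,600),interpolation=cv2.INTER_CUBIC))
for n in ("scene","top","wrist"): print(n,bot.get_calibration(n))
print(bot.read_state())
E
```

```text
pics
scene {'fx': 435.3090708811286, 'fy': 435.3090708811286, 'cx': 252.03692104377558, 'cy': 191.62230516463475, 'distortion': array([0.024, 0.   , 0.   , 0.   , 0.   ]), 'view': array([[    0.4222,     0.9065,    -0.0087,  -208.3988],
       [   -0.7371,     0.3488,     0.5788,   421.8287],
       [    0.5277,    -0.238 ,     0.8154, -1288.9973],
       [    0.    ,     0.    ,     0.    ,     1.    ]])}
top {'fx': 382.5891439071082, 'fy': 382.5891439071082, 'cx': 258.39137096252455, 'cy': 189.7321262562725, 'distortion': array([-0.057,  0.   ,  0.   ,  0.   ,  0.   ]), 'view': array([[   -0.0254,    -0.9996,    -0.0087,   -46.9488],
       [    0.9943,    -0.0262,     0.1038,  -595.5209],
       [   -0.104 ,    -0.006 ,     0.9946, -1031.4453],
       [    0.    ,     0.    ,     0.    ,     1.    ]])}
wrist {'fx': 283.57024425845356, 'fy': 283.57024425845356, 'cx': 256.29136237289725, 'cy': 190.5462902873426, 'distortion': array([-0.0674,  0.    ,  0.    ,  0.    ,  0.    ]), 'T_tool_cam': array([[  -0.0008,    0.9679,    0.2515,   68.3115],
       [   1.    ,    0.0006,    0.001 ,    0.1024],
       [   0.0008,    0.2515,   -0.9679, -190.9653],
       [   0.    ,    0.    ,    0.    ,    1.    ]])}
{'t': 0.1, 'joint_pos': array([-1.0249,  0.3593,  0.0112, -0.0003, -1.2241, -0.2881]), 'qvel': array([-0.0005, -0.0008,  0.0021,  0.0027,  0.0003,  0.0005]), 'tau': array([  0.0004, -58.4161,  29.3754,   7.0156,   0.0102,  -0.    ]), 'tcp_pos': array([ 171.9385, -652.2414,  193.0131]), 'eef_rot': array([-0.1285,  0.9917,  0.0007, -0.0002]), 'contact_force': array([ 0.2502,  0.2046, -0.1683]), 'moment': array([ 0.0164, -0.0172, -0.0049]), 'finger_force': 0.0, 'width': 88.06793541616359}
```

View pics/top0v.png

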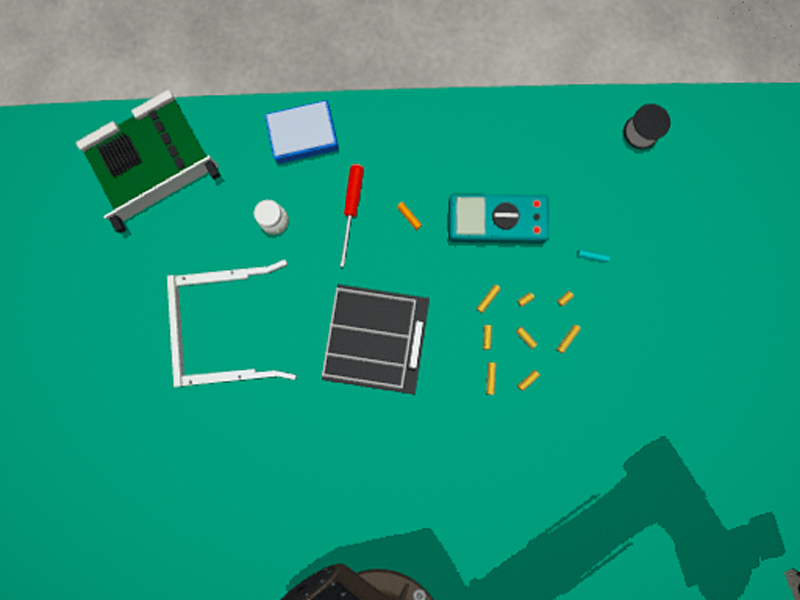

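View pics/scene0v.png

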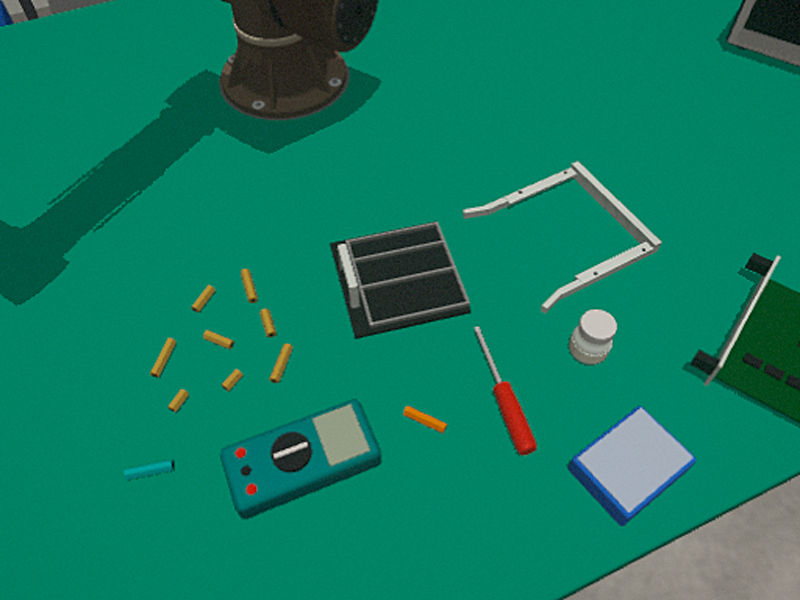

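The top picture shows 8 brass spacers right of the tray, in 800x600 pixels:
- Long: (489,298), (568,338) and (490,378).
- Medium: (487,337), (526,337) and (528,380).
- Short: (526,298) and (566,298).

The orange piece at (409,215) and the turquoise one at (593,256) are look-alikes, so I'll leave them. The tray is at (375,340) with its wide row on top and its handle on the right. The bay mouth faces right at (290,320).

```bash
cat > h.py <<'E'
from plant import bot
import cv2,numpy as np
from scipy.spatial.transform import Rotation as R
np.set_printoptions(precision=2,suppress=True)
F=np.diag([1.,-1,-1])
def snap(n):
    st=bot.read_state(); im=bot.camera(n); c=bot.get_calibration(n)
    if n=="wrist":
        T=np.eye(4); T[:3,:3]=R.from_quat(st["eef_rot"]).as_matrix(); T[:3,3]=st["tcp_pos"]
        T=T@c["T_tool_cam"]
    else: T=np.linalg.inv(c["view"])
    K=np.array([[c["fx"],0,c["cx"]],[0,c["fy"],c["cy"]],[0,0,1]])
    return dict(im=im,K=K,d=np.array(c["distortion"]),T=T)
def rays(s,px):
    u=cv2.undistortPoints(np.float64(px).reshape(-1,1,2),s["K"],s["d"]).reshape(-1,2)
    v=np.c_[u,np.ones(len(u))]@F@s["T"][:3,:3].T
    return s["T"][:3,3],v
def onplane(s,px,z):
    o,v=rays(s,px); return o+v*((z-o[2])/v[:,2])[:,None]
def proj(s,P):
    c=(np.atleast_2d(P)-s["T"][:3,3])@s["T"][:3,:3]@F
    return cv2.projectPoints(c,np.zeros(3),np.zeros(3),s["K"],s["d"])[0].reshape(-1,2)
def tri(obs):
    A=0;b=0
    for s,p in obs:
        o,v=rays(s,[p]); v=v[0]/np.linalg.norm(v[0]); M=np.eye(3)-np.outer(v,v); A=A+M; b=b+M@o
    return np.linalg.solve(A,b)
def brass(s,z=9.,lo=(14,90,70)):
    """spacers: list of (x,y,yaw of axis,length,width,pixel)"""
    hsv=cv2.cvtColor(s["im"],cv2.COLOR_RGB2HSV)
    m=cv2.inRange(hsv,lo,(32,255,255))
    m=cv2.morphologyEx(m,cv2.MORPH_CLOSE,np.ones((3,3)))
    out=[]
    for c in cv2.findContours(m,cv2.RETR_EXTERNAL,cv2.CHAIN_APPROX_NONE)[0]:
        if cv2.contourArea(c)<25: continue
        P=onplane(s,c.reshape(-1,2),z)[:,:2].astype(np.float32)
        ctr,(w,h),a=cv2.minAreaRect(P)
        if w<h: w,h,a=h,w,a+90
        if not(15<w<75 and h<30): continue
        out.append((*ctr,(np.deg2rad(a)+np.pi/2)%np.pi-np.pi/2,w,h,*c.reshape(-1,2).mean(0)))
    return np.array(sorted(out)).reshape(-1,7)
def q(yaw):
    """tool down, closing (y) axis perpendicular to direction yaw; tool x along yaw"""
    return (R.from_euler("z",yaw)*R.from_euler("x",np.pi)).as_quat()
E
python3 - <<'E'
from h import *
t=snap("top"); s=snap("scene")
b=brass(t); print(b); print(brass(s))
print(onplane(t,np.array([[375,340],[235,325],[418,345],[174,330],[285,263],[294,377]])*.64,6))
hsv=cv2.cvtColor(t["im"],cv2.COLOR_RGB2HSV)
for u,v in [(409,215),(489,298)]: print(hsv[int(v*.64),int(u*.64)])
c=b[:,:2].mean(0); print(c)
for y in (np.arctan2(c[1],c[0]),0,np.pi,-np.pi/2,np.pi/2): print(y,bot.solve_ik([540,-290,220],q(y)))
E
```

```text
[[ 440.23 -280.31   -0.88   42.11   13.56  337.62  243.14]
 [ 446.81 -214.     -0.04   52.93   11.22  313.95  241.5 ]
 [ 513.41 -356.71   -0.68   56.56   12.76  363.37  216.45]
 [ 516.88 -280.6     0.69   41.76   13.46  336.71  215.93]
 [ 519.72 -209.81   -0.12   42.55   11.67  311.46  215.26]
 [ 586.49 -354.73   -0.83   28.65   11.95  361.5   190.65]
 [ 586.86 -282.57   -1.01   29.44   11.74  336.29  191.1 ]
 [ 590.18 -215.08   -0.69   57.23   12.85  312.36  190.53]
 [ 746.22  -75.07    0.66   56.97   14.14  261.54  137.74]]
[[ 443.53 -279.81   -0.87   45.95   14.15  129.83  190.47]
 [ 448.75 -213.64   -0.1    63.36   13.87  158.92  182.46]
 [ 514.84 -355.53   -0.66   58.97   12.54  103.84  228.18]
 [ 519.79 -280.74    0.7    45.55   13.37  139.2   216.71]
 [ 523.14 -209.51   -0.09   48.2    13.2   171.05  206.27]
 [ 588.21 -353.85   -0.89   30.2    13.66  113.53  255.88]
 [ 589.36 -281.34   -1.07   30.06   13.34  148.2   242.73]
 [ 592.06 -213.98   -0.69   59.08   13.54  179.64  231.7 ]
 [ 749.01  -76.8     0.66   56.64   14.34  271.42  267.93]]
[[519.01  -8.3    6.  ]
 [552.51 246.57   6.  ]
 [508.02 -85.68   6.  ]
 [546.08 359.67   6.  ]
 [664.22 154.28   6.  ]
 [456.06 139.14   6.  ]]
[ 20 255 237]
[ 23 191 227]
[ 549.64 -252.1 ]
-0.4300321545576876 [-0.17  0.24 -0.09  0.   -1.24  1.32]
0 [-0.17  0.24 -0.09  0.   -1.24  1.75]
3.141592653589793 [-0.17  0.24 -0.09 -0.   -1.24 -1.4 ]
-1.5707963267948966 [-0.17  0.24 -0.09  0.   -1.24  0.17]
1.5707963267948966 [-0.17  0.24 -0.09  0.   -1.24 -2.97]
```

Run:
```python
from h import *
import pickle
S={"top":snap("top"),"scene":snap("scene")}
for n,p in dict(sp=[530,-285,220],tr=[530,-10,190],bay=[540,230,230]).items():
    bot.move_ptp(p,q(np.pi)); bot.pause(.3); S[n]=snap("wrist")
    cv2.imwrite(f"pics/w_{n}.png",cv2.resize(S[n]["im"][:,:,::-1],(800,600),interpolation=cv2.INTER_CUBIC))
pickle.dump(S,open("S.pkl","wb"))
b=brass(S["sp"]); print(b)
t=brass(S["top"])
for r in t[:8]:
    k=np.argmin(np.hypot(*(b[:,:2]-r[:2]).T)); print(tri([(S["top"],r[5:]),(S["sp"],b[k,5:])]))
print(bot.read_state()["t"],bot.read_state()["joint_pos"])
```

```text
[[ 439.71 -281.31   -0.88   42.14   12.38  259.58  100.78]
 [ 445.43 -214.67   -0.1    56.31   12.34  308.36  105.  ]
 [ 512.54 -357.46   -0.67   56.62   12.48  206.17  153.96]
 [ 516.58 -280.84    0.71   41.99   12.41  259.8   156.78]
 [ 519.66 -211.     -0.1    41.13   12.32  308.9   158.59]
 [ 584.8  -355.8    -0.9    29.73   12.55  209.5   202.82]
 [ 585.31 -283.45   -1.01   28.29   12.62  258.22  203.1 ]
 [ 588.73 -216.22   -0.68   56.25   12.97  303.55  205.03]
 [ 921.46  -49.77    0.58   58.99   23.83  383.91  373.91]]
[ 439.72 -281.28    2.66]
[ 445.83 -214.16    6.59]
[ 513.23 -358.81   -0.48]
[ 516.45 -280.97    8.29]
[ 520.01 -210.17    4.3 ]
[ 586.75 -356.62    2.14]
[ 586.86 -283.46    4.44]
[ 590.12 -215.31    4.57]
5.25 [ 0.73  0.19 -0.13  0.   -1.24 -2.31]
```

View pics/w_tr.png

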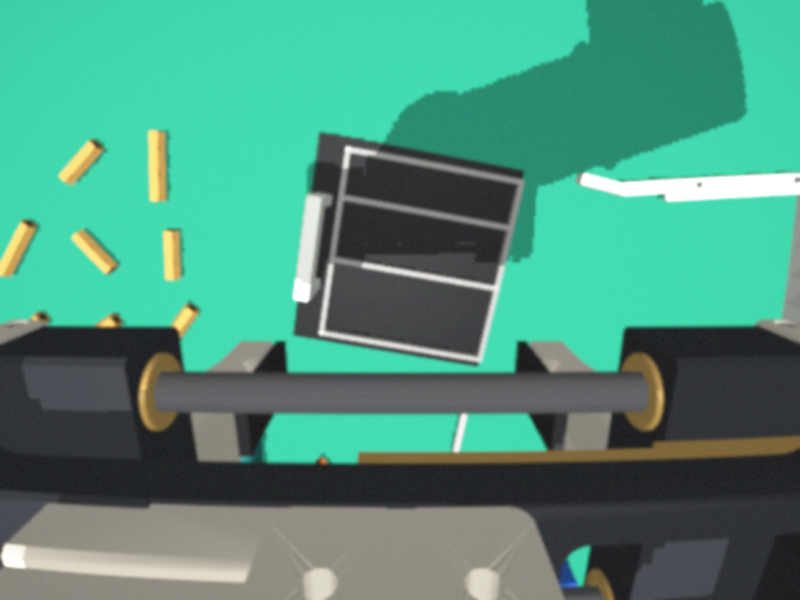

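View pics/w_bay.png

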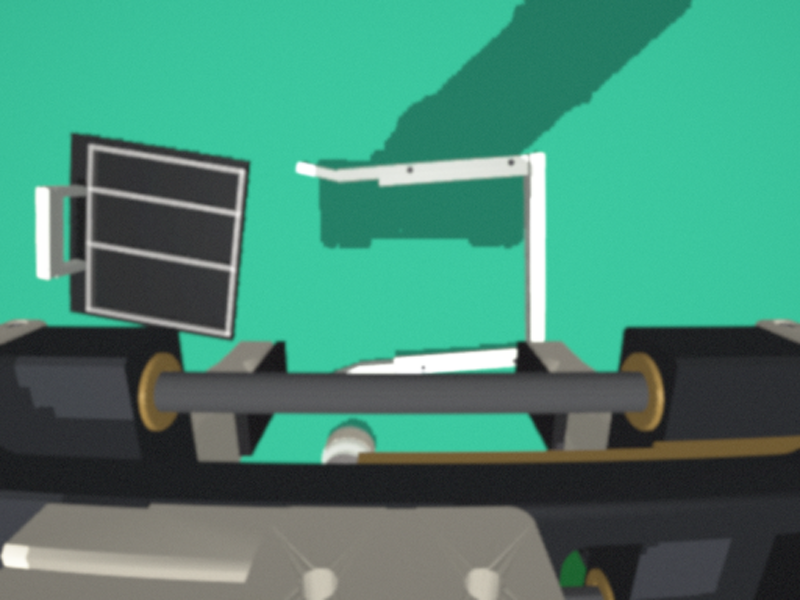

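The two pictures show the tray skewed about 10°: wall corners (347,147), (523,181), (481,362), (320,334), handle on the left. In the bay picture the far rail is partly hidden by the gripper. I'll take a second, clearer view of each.

Run:
```python
from h import *
import pickle
S=pickle.load(open("S.pkl","rb"))
for n,p in dict(bay2=[660,250,150],tr2=[630,0,120]).items():
    bot.move_ptp(p,q(np.pi)); bot.pause(.3); S[n]=snap("wrist")
pickle.dump(S,open("S.pkl","wb"))
for n in("bay2","tr2"): cv2.imwrite(f"pics/w_{n}.png",cv2.resize(S[n]["im"][:260,100:447,::-1],None,fx=2.3,fy=2.3,interpolation=cv2.INTER_CUBIC))
```

```text
(no output)
```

View pics/w_bay2.png

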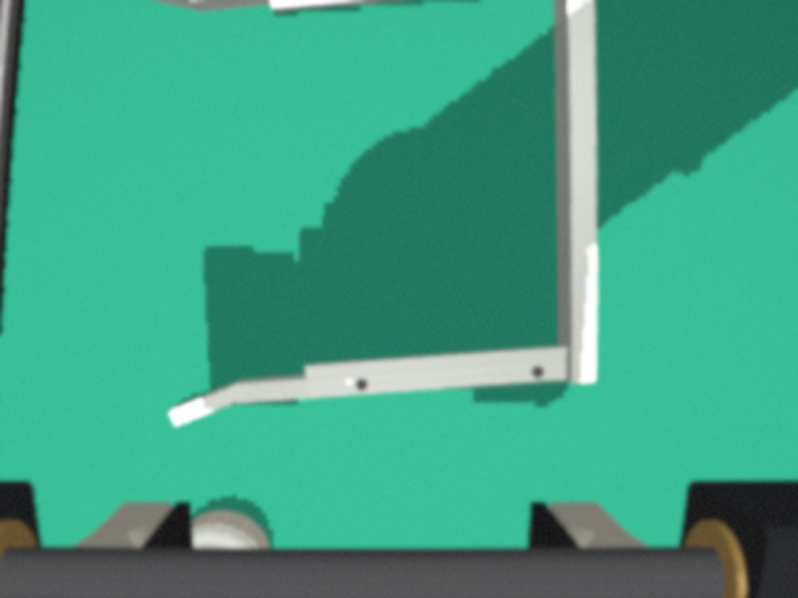

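View pics/w_tr2.png

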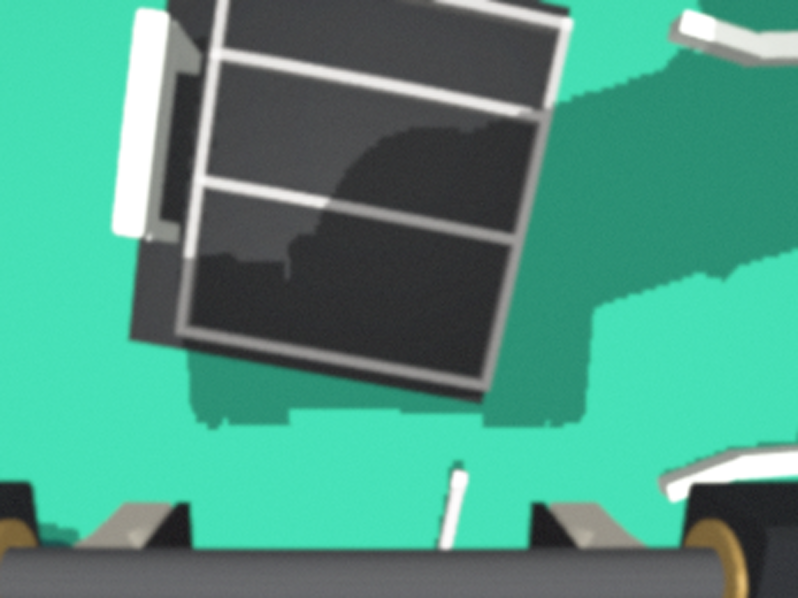

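```bash
cat > fit.py <<'E'
from h import *
import pickle
from scipy.optimize import least_squares
S=pickle.load(open("S.pkl","rb"))
f800=lambda p:np.array(p)*.64+(.64-1)/2
fc=lambda p:(np.array(p)+.5)/2.3-.5+[100,0]
def fit(obs,show=True):
    W=[(onplane(S[n],[px],L[2])[0,:2],L[:2]) for n,px,L in obs]
    P=np.array([w for w,_ in W]);L=np.array([l for _,l in W],float)
    def f(x):
        c,s=np.cos(x[2]),np.sin(x[2]); return ((P-x[:2])@np.array([[c,-s],[s,c]])-L)
    r=least_squares(lambda x:np.nan_to_num(f(x)).ravel(),[530,0,0],loss="soft_l1")
    if show:
        for o,e in zip(obs,f(r.x)): print(o[0],o[2],e)
    return r.x
n=np.nan
tray=[("tr",f800(p),L) for p,L in [((347,147),(-80,-61,14)),((523,181),(-80,85,14)),((481,362),(80,85,14)),((320,334),(80,-61,14)),((321,133),(-88,-85,6)),((294,335),(88,-85,6))]]
tray+=[("bay",f800(p),L) for p,L in [((88,143),(-80,-61,14)),((247,169),(-80,85,14)),((232,337),(80,85,14)),((87,311),(80,-61,14)),((72,133),(-88,-85,6)),((71,312),(88,-85,6))]]
tray+=[("tr2",fc(p),L) for p,L in [((487,388),(80,85,14)),((178,334),(80,-61,14)),((571,22),(-80,85,14)),((130,340),(88,-85,6)),((483,402),(88,85,6)),((138,10),(-40,-79,56)),((113,233),(40,-79,56)),((147,237),(40,-67,56)),((168,12),(-40,-67,56)),((549,113),(-40,85,14)),((517,241),(12,83,14))]]
bay=[("bay",f800(p),L) for p,L in [((380,187),(-83,-48,14)),((394,358),(83,-48,14)),((527.5,300),(n,85,22)),((526.5,220),(n,85,22))]]
bay+=[("bay2",fc(p),L) for p,L in [((305,365),(83,-48,14)),((566,346),(83,n,14)),((271,9),(-83,-48,14)),((569,250),(n,85,22)),((567,60),(n,85,22)),((557,60),(n,85,0)),((559,250),(n,85,0))]]
if __name__=="__main__":
    T=fit(tray);print("TRAY",T);B=fit(bay);print("BAY",B)
    print("h",tri([("bay" and S["bay"],bay[1][1]),(S["bay2"],bay[4][1])]),tri([(S["tr"],tray[2][1]),(S["tr2"],tray[12][1])]),tri([(S["bay"],tray[9][1]),(S["tr2"],tray[13][1])]))
    np.save("TB.npy",[T,B])
E
python3 fit.py
```

```text
tr (-80, -61, 14) [0.6  0.73]
tr (-80, 85, 14) [ 1.39 -1.52]
tr (80, 85, 14) [ 0.42 -0.85]
tr (80, -61, 14) [-0.6   0.34]
tr (-88, -85, 6) [0.93 1.35]
tr (88, -85, 6) [-0.46  0.32]
bay (-80, -61, 14) [-0.87 -1.31]
bay (-80, 85, 14) [-0.68  1.74]
bay (80, 85, 14) [0.63 1.75]
bay (80, -61, 14) [ 0.39 -0.56]
bay (-88, -85, 6) [0.53 0.82]
bay (88, -85, 6) [0.02 0.4 ]
tr2 (80, 85, 14) [-0.97 -1.92]
tr2 (80, -61, 14) [-0.35  0.45]
tr2 (-80, 85, 14) [ 1.2 -0.8]
tr2 (88, -85, 6) [-0.52  0.23]
tr2 (88, 85, 6) [-0.9  -0.49]
tr2 (-40, -79, 56) [1.02 0.57]
tr2 (40, -79, 56) [-0.06  0.22]
tr2 (40, -67, 56) [-0.73  1.31]
tr2 (-40, -67, 56) [ 0.08 -0.6 ]
tr2 (-40, 85, 14) [-1.74 -1.78]
tr2 (12, 83, 14) [ 0.55 -1.39]
TRAY [522.26  -8.49  -0.18]
bay (-83, -48, 14) [1.39 0.86]
bay (83, -48, 14) [-0.46 -0.03]
bay (nan, 85, 22) [  nan -3.25]
bay (nan, 85, 22) [  nan -3.48]
bay2 (83, -48, 14) [-0.61  0.54]
bay2 (83, nan, 14) [-0.44   nan]
bay2 (-83, -48, 14) [0.62 0.28]
bay2 (nan, 85, 22) [  nan -0.78]
bay2 (nan, 85, 22) [  nan -0.41]
bay2 (nan, 85, 0) [ nan 1.61]
bay2 (nan, 85, 0) [ nan 0.95]
BAY [552.85 263.29 -50.19]
h [638.66 221.95  14.12] [613.68  58.45  20.19] [589.73 -81.52  16.38]
```

```bash
cat > job.py <<'E'
from h import *
T,B=np.load("TB.npy"); B[2]=(B[2]+np.pi)%(2*np.pi)-np.pi
ROW={28:-59,42:-14,56:45}
def world(fr,p):
    c,s=np.cos(fr[2]),np.sin(fr[2]); return np.array([fr[0]+c*p[0]-s*p[1],fr[1]+s*p[0]+c*p[1]])
def local(fr,p):
    c,s=np.cos(fr[2]),np.sin(fr[2]); d=np.asarray(p)-fr[:2]; return np.array([c*d[0]+s*d[1],-s*d[0]+c*d[1]])
def hover(xy,yaw,z=110,back=55):
    d=np.array([np.cos(yaw),np.sin(yaw)])
    bot.move_ptp([*(np.array(xy)-back*d),z],q(yaw)); bot.pause(.15)
def intray(p): return (np.abs(local(T,p))<95).all()
def bench(s): return [r for r in brass(s) if not intray(r[:2]) and 380<r[0]<690 and r[1]<-100]
def show(s,tag):
    for r in brass(s,z=15):
        if intray(r[:2]): print(tag,local(T,r[:2])-[0,12],"yaw",round(float(r[2]-T[2]),2),"len",r[3:5])
def pick(L,near):
    yaw=np.pi+near[2]
    if bot.solve_ik([*near[:2],60],q(yaw)) is None: yaw=near[2]
    hover(near[:2],yaw)
    c=[r for r in bench(snap("wrist")) if abs(r[3]-L)<6.5]
    r=min(c,key=lambda r:np.hypot(*(r[:2]-near[:2])),default=None)
    if r is None or np.hypot(*(r[:2]-near[:2]))>15: print("not found",near[:2],c); return False
    yaw=yaw+((r[2]-near[2]+np.pi/2)%np.pi-np.pi/2)
    bot.move_gripper(32,25)
    bot.move_ptp([*r[:2],45],q(yaw)); bot.line_to([*r[:2],2.5],120)
    bot.move_gripper(0,30); bot.line_to([*r[:2],70],200)
    w=bot.read_state()["width"]; print("pick",L,r[:5],"w",round(w,1)); return w>9
def place(L,y):
    p=world(T,(ROW[L],12+y)); yaw=T[2]+np.pi
    bot.move_ptp([*p,60],q(yaw)); w=bot.read_state()["width"]
    if w<9: print("LOST",w); return False
    bot.line_to([*p,20],150); bot.line_to([*p,8.5],40)
    st=bot.read_state(); print("place w",round(w,1),round(st["width"],1),"F",st["contact_force"])
    bot.move_gripper(max(w,12)+6); bot.line_to([*p,80],200); return True
E
python3 - <<'E'
from job import *
bot.move_ptp([530,-200,160],q(np.pi))
b=bench(snap("wrist")); print(np.array(b)[:,:4])
b=[r for r in b if r[3]>50]; r=min(b,key=lambda r:-r[1])
ok=pick(56,r) and place(56,39)
print(ok)
hover(world(T,(20,30)),T[2]+np.pi,120,70); s=snap("wrist"); show(s,"tray"); print(bot.read_state()["t"])
cv2.imwrite("pics/p1.png",cv2.resize(s["im"][:260,100:447,::-1],None,fx=2.3,fy=2.3))
E
```

```text
[[ 439.75 -280.56   -0.84   42.41]
 [ 445.69 -214.12   -0.1    55.66]
 [ 512.68 -356.72   -0.68   58.52]
 [ 516.13 -280.45    0.7    41.73]
 [ 519.63 -210.35   -0.1    41.61]
 [ 585.14 -355.32   -0.85   31.38]
 [ 585.85 -284.43   -1.02   32.41]
 [ 589.22 -216.19   -0.69   58.44]]
pick 56 [ 445.41 -214.39   -0.09   55.82   12.2 ] w 0.2
False
13.5917
```

View pics/p1.png

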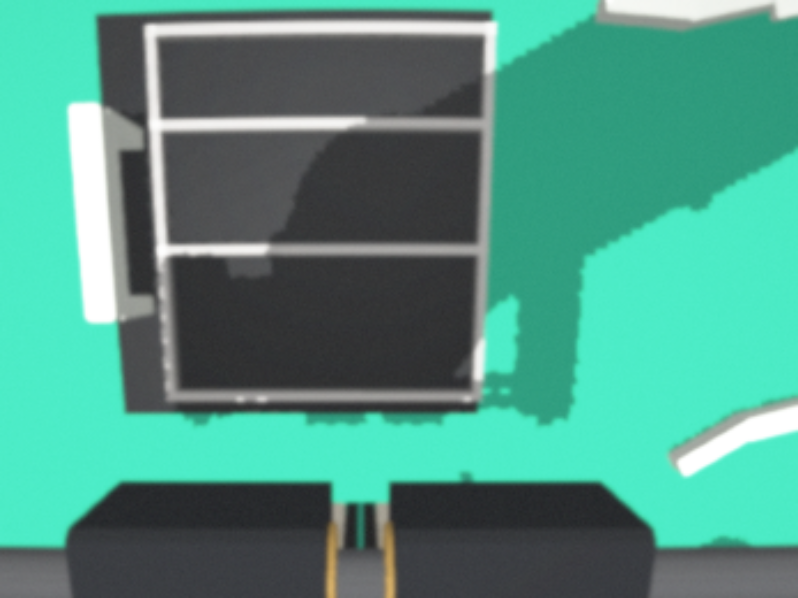

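The empty tray is seen squarely, and its gripper-closed view agrees with width 0.2: the grasp missed. I'll check where that spacer is now and log the height while grasping.

Run:
```python
from job import *
hover((480,-214),np.pi,110,60)
b=bench(snap("wrist")); print(np.array(b)[:,:5])
r=min([r for r in b if r[3]>50],key=lambda r:-r[1]+r[0]*.3)
print(r)
yaw=np.pi+r[2]
bot.move_gripper(32,25)
bot.move_ptp([*r[:2],45],q(yaw)); bot.line_to([*r[:2],2.5],100); bot.pause(.3)
st=bot.read_state(); print(st["tcp_pos"],st["width"],st["contact_force"])
bot.move_gripper(0,30); st=bot.read_state();print(st["width"],st["finger_force"],st["tcp_pos"])
if st["width"]>8:
    for z in(8,20,40):
        bot.line_to([*r[:2],z],80); st=bot.read_state();print(z,st["width"],st["finger_force"])
```

```text
[[ 440.08 -280.53   -0.87   42.38   12.91]
 [ 445.65 -214.14   -0.1    55.92   12.62]
 [ 512.64 -356.59   -0.67   58.4    12.93]
 [ 516.36 -280.21    0.7    41.5    12.81]
 [ 520.01 -210.38   -0.1    42.51   12.55]
 [ 579.35 -207.98   -0.69   32.38   13.05]
 [ 584.98 -354.55   -0.89   32.65   13.35]
 [ 621.16 -198.97    0.01   62.49    4.64]
 [ 621.18 -227.29   -0.01   62.5     4.63]]
[ 445.65 -214.14   -0.1    55.92   12.62  255.67   88.74]
[ 446.08 -214.17    3.05] 32.040137445230485 [-0.37  0.69 -0.74]
0.5587485606980617 0.0 [ 445.63 -214.14    2.47]
```

Run:
```python
from h import *
s=snap("scene"); w=snap("wrist")
a=cv2.resize(s["im"][120:280,80:240,::-1],(400,400),interpolation=cv2.INTER_CUBIC)
b=cv2.resize(w["im"][:,:,::-1],(400,300)); 
c=np.zeros((400,800,3),np.uint8); c[:,:400]=a; c[:300,400:]=b
cv2.imwrite("pics/dbg.png",c); print(bot.read_state()["tcp_pos"],proj(s,bot.read_state()["tcp_pos"]),[r[:2] for r in brass(w)])
```

```text
[ 445.66 -214.15    2.48] [[158.69 182.88]] [array([ 427.06, -270.21]), array([ 437.94, -213.28]), array([ 470.23, -225.81]), array([ 472.  , -208.01])]
```

View pics/dbg.png

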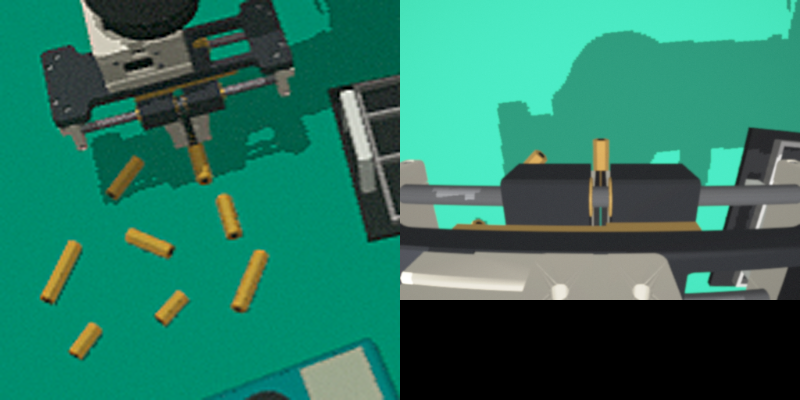

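In the crops the closed fingers are right over the spacer, with the tips seeming to end on top of it, so the TCP may sit higher than reported. I'll feel for the bench with closed fingers at an empty spot.

Run:
```python
from h import *
p=bot.read_state()["tcp_pos"]
print("F here",bot.read_state()["contact_force"])
bot.line_to([*p[:2],40],150)
st=bot.read_state(); print("up width",st["width"],st["finger_force"])
x,y=480,-140
bot.move_gripper(4)
bot.move_ptp([x,y,20],q(np.pi)); bot.line_to([x,y,4],100)
f0=bot.read_state()["contact_force"][2]
for z in np.arange(3,-14,-1.):
    bot.line_to([x,y,z],30); bot.pause(.1); st=bot.read_state(); f=st["contact_force"][2]-f0
    print(z,round(st["tcp_pos"][2],2),round(f,1))
    if abs(f)>8: break
bot.line_to([x,y,60],150); print(bot.read_state()["t"])
```

```text
F here [-0.42  0.12 -0.19]
up width 0.40362310794143036 0.0
3.0 3.35 -1.1
2.0 2.0 -0.6
1.0 0.96 0.2
0.0 -0.03 -0.7
-1.0 -1.02 -0.7
-2.0 -2.01 0.6
-3.0 -3.0 -0.8
-4.0 -3.99 -0.4
-5.0 -4.99 0.1
-6.0 -5.99 -1.1
-7.0 -7.0 -1.2
-8.0 -8.01 -0.2
-9.0 -9.0 -0.4
-10.0 -10.04 -0.5
-11.0 -11.01 -0.5
-12.0 -12.01 -1.4
-13.0 -12.99 -1.3
25.775
```

Run:
```python
from h import *
x,y=480,-140
bot.line_to([x,y,-11],100); bot.pause(.2)
f0=bot.read_state()["contact_force"][2]
for z in np.arange(-12,-30,-1.):
    bot.line_to([x,y,z],30); bot.pause(.1); st=bot.read_state(); f=st["contact_force"][2]-f0
    print(z,round(st["tcp_pos"][2],2),round(f,1))
    if abs(f)>6: break
w=snap("wrist");s=snap("scene")
bot.line_to([x,y,60],150)
a=cv2.resize(s["im"][100:260,110:270,::-1],(600,600),interpolation=cv2.INTER_CUBIC)
cv2.imwrite("pics/dbg2.png",a)
print((proj(s,[x,y,z])-[110,100])*3.75,(proj(s,[x,y,0])-[110,100])*3.75)
```

```text
-12.0 -11.92 -0.2
-13.0 -13.05 0.1
-14.0 -14.03 -0.1
-15.0 -15.02 -0.4
-16.0 -16.0 -0.3
-17.0 -17.01 -0.4
-18.0 -18.04 -0.8
-19.0 -19.01 -0.2
-20.0 -20.0 -0.2
-21.0 -21.02 0.3
-22.0 -22.02 0.5
-23.0 -23.01 0.4
-24.0 -24.0 -0.4
-25.0 -25.0 -0.0
-26.0 -26.01 0.1
-27.0 -27.01 -1.1
-28.0 -28.02 0.5
-29.0 -29.01 -0.1
[[321.93 339.74]] [[316.54 312.3 ]]
```

View pics/dbg2.png

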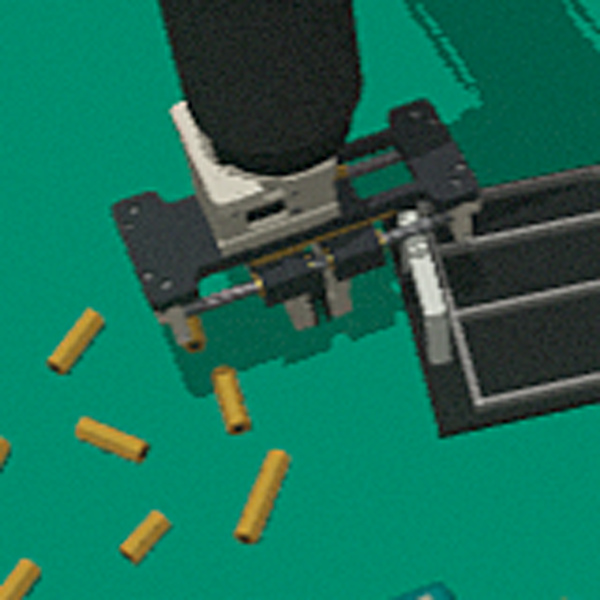

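The crop shows the fingertips at about (318,323), still hovering near bench level, although the reported TCP is z = -29. So the tips look about 30 mm shorter than stated, or there is no contact. I'll probe further down at a spot clear of the tray and handle.

Run:
```python
from h import *
x,y=430,-420
bot.move_ptp([x,y,60],q(np.pi)); bot.line_to([x,y,-20],150); bot.pause(.2)
f0=bot.read_state()["contact_force"]
for z in np.arange(-22,-60,-1.):
    bot.line_to([x,y,z],30); bot.pause(.05); st=bot.read_state(); f=st["contact_force"]-f0
    if abs(f[2])>5 or z%6==0: print(z,round(st["tcp_pos"][2],2),f,st["width"])
    if abs(f[2])>5: break
w=snap("wrist");s=snap("scene")
bot.line_to([x,y,60],150); print(bot.read_state()["t"])
p=proj(s,[[x,y,z],[x,y,0]]); print(p)
u,v=np.int32(p[0]); 
a=cv2.resize(s["im"][v-90:v+30,u-60:u+60,::-1],(400,400),interpolation=cv2.INTER_CUBIC)
print((p-[u-60,v-90])*400/120)
b=cv2.resize(w["im"][150:350,156:356,::-1],(400,400),interpolation=cv2.INTER_CUBIC)
T=w["T"]; tip=np.array([x,y,z]); print("wrist tip px",(proj(w,[tip,tip+[0,0,19],tip+[0,0,30]])-[156,150])*2)
cv2.imwrite("pics/dbg3.png",np.hstack([a,b]))
```

```text
-24.0 -24.05 [ 0.58 -0.61 -0.03] 4.035808763162715
-30.0 -30.04 [ 0.33 -0.75 -0.13] 4.042637853756275
-33.0 -32.36 [-1.2   1.99  5.35] 4.230229739708969
40.425
[[ 72.04 218.46]
 [ 66.84 210.54]]
[[200.12 301.54]
 [182.79 275.12]]
wrist tip px [[201.81 130.74]
 [201.86 150.4 ]
 [201.89 163.66]]
```

View pics/dbg3.png

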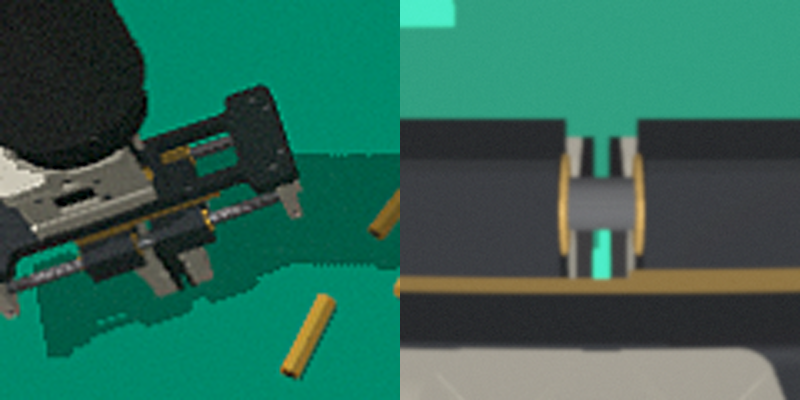

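The bench is touched at a reported z of about -32, and the fingers are centred sideways (crop x 601). So the real fingertips sit 32 mm above the reported TCP. I'll correct every tip height by that and retry one piece.

```bash
sed -i 's/^ROW=/Z=-32.\nROW=/; s/\*r\[:2\],45\]/*r[:2],40+Z]/; s/\*r\[:2\],2\.5\]/*r[:2],2+Z]/; s/\*r\[:2\],70\]/*r[:2],70+Z]/; s/\*p,60\]/*p,60+Z]/; s/\*p,20\]/*p,20+Z]/; s/\*p,8\.5\]/*p,8.5+Z]/; s/\*p,80\]/*p,80+Z]/' job.py; grep -n "Z\]" job.py
python3 - <<'E'
from job import *
r=np.array([445.6,-214.2,-0.1,56])
ok=pick(56,r) and place(56,39)
print(ok)
hover(world(T,(20,30)),T[2]+np.pi,90,70); s=snap("wrist"); show(s,"tray"); print(bot.read_state()["t"])
cv2.imwrite("pics/p2.png",cv2.resize(s["im"][:260,100:447,::-1],None,fx=2.3,fy=2.3))
E
```

```text
26:    bot.move_ptp([*r[:2],40+Z],q(yaw)); bot.line_to([*r[:2],2+Z],120)
27:    bot.move_gripper(0,30); bot.line_to([*r[:2],70+Z],200)
31:    bot.move_ptp([*p,60+Z],q(yaw)); w=bot.read_state()["width"]
33:    bot.line_to([*p,20+Z],150); bot.line_to([*p,8.5+Z],40)
35:    bot.move_gripper(max(w,12)+6); bot.line_to([*p,80+Z],200); return True
pick 56 [ 445.87 -213.93   -0.1    55.76   12.36] w 11.9
place w 12.2 12.5 F [ 0.55 -1.37 -0.12]
True
tray [44.47 38.4 ] yaw 0.0 len [58.05 15.36]
47.575
```

Run:
```python
from job import *
slots={56:[0,-39],42:[39,0,-39],28:[20,-20]}
fails=0
def overview():
    bot.move_ptp([560,-285,200],q(np.pi)); bot.pause(.15); return bench(snap("wrist"))
while any(slots.values()) and fails<4 and bot.read_state()["t"]<150:
    b=[r for r in bench(snap("top")) if 24<r[3]<62]
    if len(b)!=sum(map(len,slots.values())): b=overview(); print("overview",len(b))
    if not b: break
    cl=lambda r:min((28,42,56),key=lambda L:abs(L-r[3]))
    b=[r for r in b if slots[cl(r)]]
    if not b: print("none");break
    r=max(b,key=lambda r:r[1]); L=cl(r)
    if not pick(L,r): fails+=1; continue
    if not place(L,slots[L][0]): fails+=1; continue
    slots[L].pop(0)
print(slots,fails)
hover(world(T,(20,10)),T[2]+np.pi,90,70); s=snap("wrist"); show(s,"tray"); print(bot.read_state()["t"])
cv2.imwrite("pics/p3.png",cv2.resize(s["im"][:260,100:447,::-1],None,fx=2.3,fy=2.3))
```

```text
pick 42 [ 519.57 -210.49   -0.11   41.84   12.14] w 12.0
place w 12.3 12.1 F [ 0.63 -0.46  1.29]
pick 56 [ 589.09 -215.44   -0.69   55.83   12.03] w 12.0
place w 11.9 12.0 F [ 0.61 -0.11  0.75]
pick 42 [ 439.44 -281.35   -0.88   40.86   12.1 ] w 12.2
place w 12.2 12.5 F [ 0.98 -0.63  0.64]
pick 42 [ 516.84 -281.12    0.7    40.8    12.17] w 12.2
place w 12.3 11.9 F [0.43 0.13 1.48]
pick 28 [ 585.63 -283.29   -1.01   27.96   12.22] w 12.2
place w 12.0 12.1 F [ 1.55 -0.26  2.43]
pick 28 [ 585.36 -355.65   -0.89   27.44   12.46] w 11.9
place w 12.1 12.4 F [0.65 0.42 0.44]
pick 56 [ 512.81 -357.33   -0.68   55.89   12.23] w 12.0
place w 12.0 12.2 F [-0.07 -0.32  0.77]
{56: [], 42: [], 28: []} 0
tray [-59.53 -20.16] yaw -0.01 len [29.79 14.62]
tray [-59.1   19.47] yaw -0.02 len [30.79 15.05]
tray [-13.76 -39.25] yaw -0.02 len [44.13 14.93]
tray [-14.41   0.13] yaw -0.0 len [43.94 14.34]
tray [-14.1   38.44] yaw 0.02 len [43.33 14.99]
tray [ 44.34 -38.95] yaw 0.0 len [58.16 15.26]
tray [44.88 -0.68] yaw 0.01 len [57.24 14.56]
tray [44.83 38.24] yaw -0.01 len [57.34 15.5 ]
96.7417
```

View pics/p3.png

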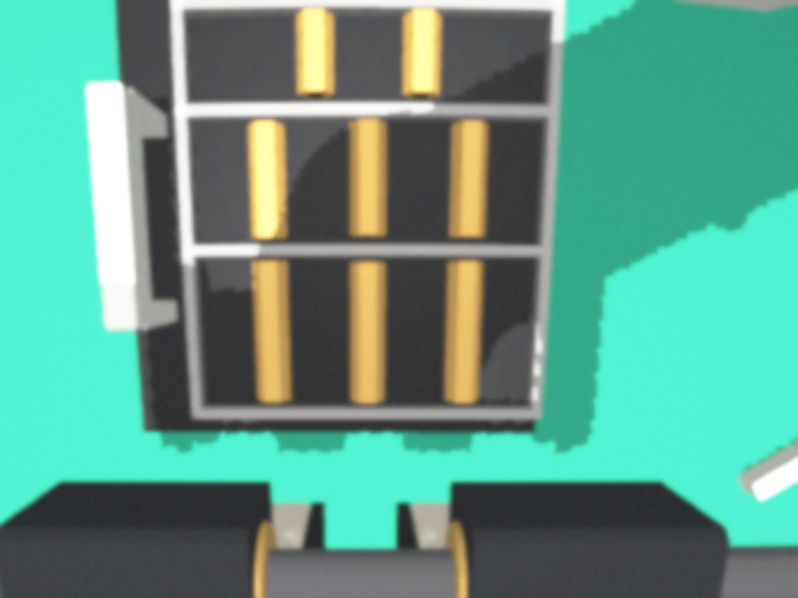

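All eight lie square in the right rows: in the crop, shorts at (315,50) and (422,50), mediums at y 178, longs at y 330. Next I grip the handle, align the tray with the bay and slide it in, watching the force.

Run:
```python
from job import *
zt=27+Z
h=world(T,(0,-73)); 
bot.move_gripper(50,45)
bot.move_ptp([*h,75+Z],q(T[2]+np.pi)); bot.line_to([*h,zt],100)
bot.move_gripper(0,45); st=bot.read_state(); print("grip w",st["width"],st["contact_force"])
assert st["width"]>9
yaw=B[2]+np.pi
def go(x,y,v): p=world(B,(x,y-73)); bot.line_to([*p,zt],v,q(yaw))
go(0,-240,50); st=bot.read_state(); print("aligned",st["width"],st["contact_force"],st["tcp_pos"],st["t"])
f0=None
for y in np.arange(-220,-29,10):
    go(0,y,50); st=bot.read_state(); f=st["contact_force"]; print(int(y),f,round(st["width"],1))
    if np.linalg.norm(f)>35: print("stop");break
print(st["t"])
```

```text
grip w 11.861755643875794 [-0.4  -0.63  2.84]
aligned 11.5333192273562 [-10.11  -7.46  13.07] [573.14 -50.74  -4.88] 101.0417
-220 [-1.07 -2.69  5.85] 11.6
-210 [-1.65 -1.51  5.56] 11.7
-200 [-0.85 -1.75  6.38] 11.5
-190 [ 0.01 -2.12  5.54] 11.4
-180 [-0.6  -2.13  7.01] 12.1
-170 [-0.32 -2.97  5.21] 11.6
-160 [-0.53 -2.92  4.99] 11.5
-150 [-0.69 -3.7   5.79] 11.4
-140 [-0.69 -2.79  6.31] 11.7
-130 [-1.18 -2.6   6.72] 11.9
-120 [-1.82 -2.85  6.29] 11.7
-110 [-1.98 -3.42  6.74] 11.7
-100 [-1.58 -3.73  6.89] 11.9
-90 [-0.81 -3.66  6.58] 11.6
-80 [-1.27 -3.64  7.32] 12.0
-70 [-0.51 -3.04  6.83] 11.7
-60 [-0.8  -4.26  8.04] 11.4
-50 [-0.81 -5.31  7.3 ] 12.0
-40 [-0.93 -3.67  6.96] 11.7
-30 [-1.61 -4.37  6.48] 11.7
108.2417
```

Run:
```python
from job import *
zt=27+Z; yaw=B[2]+np.pi; d=np.array([-np.sin(B[2]),np.cos(B[2])])
def go(y,v,zz=0): bot.line_to([*world(B,(0,y-73)),zt+zz],v,q(yaw)); bot.pause(.08)
def adv(ys,lim):
    for y in ys:
        go(y,30); st=bot.read_state(); f=st["contact_force"][:2]@d
        if f<-lim: break
    print("y",y,"F",st["contact_force"],"local",local(B,st["tcp_pos"][:2]),"w",round(st["width"],1)); return y
go(-12,40)
y=adv(np.arange(-10,7,1.),14)
bot.move_gripper(24); st=bot.read_state(); print("open",st["width"],st["contact_force"])
y2=adv(np.arange(y,y+14,1.),12)
go(y2-7,40); print(bot.read_state()["contact_force"])
bot.move_gripper(40)
go(y2-7,100,110)
bot.move_ptp([*(world(B,(0,0))+[70,0]),120],q(yaw)); bot.pause(.3)
s=snap("wrist"); t=snap("top"); print(bot.read_state()["t"])
T2=np.array(B)
for r in brass(s,15): print(local(B,r[:2])-[0,12],round(float(r[2]-B[2]),2),r[3:5])
cv2.imwrite("pics/fin.png",cv2.resize(s["im"][:260,100:447,::-1],None,fx=2.3,fy=2.3))
```

```text
y 4.0 F [  3.66 -16.6    9.29] local [ -0.58 -72.38] w 11.7
open 23.73009001277243 [0.16 0.51 0.51]
y 9.0 F [  5.06 -12.64  -0.11] local [ -0.2  -66.36] w 24.2
[-0.19  0.5   0.36]
119.5917
[-60.11  20.19] 0.02 [29.66 14.77]
[-60.01 -18.8 ] -0.01 [29.54 14.65]
[-14.65  38.98] 0.01 [42.91 15.61]
[-14.94   0.28] 0.01 [43.76 15.29]
[-14.98 -38.05] -0.01 [43.78 15.19]
[43.98 39.07] 0.0 [58.26 15.94]
[44.52  0.55] 0.01 [57.19 14.96]
[ 43.93 -38.27] 0.01 [58.17 15.67]
[151.77  72.35] 0.1 [65.72 16.98]
[ 151.57 -109.43] -0.07 [65.6 17.7]
```

View pics/fin.png

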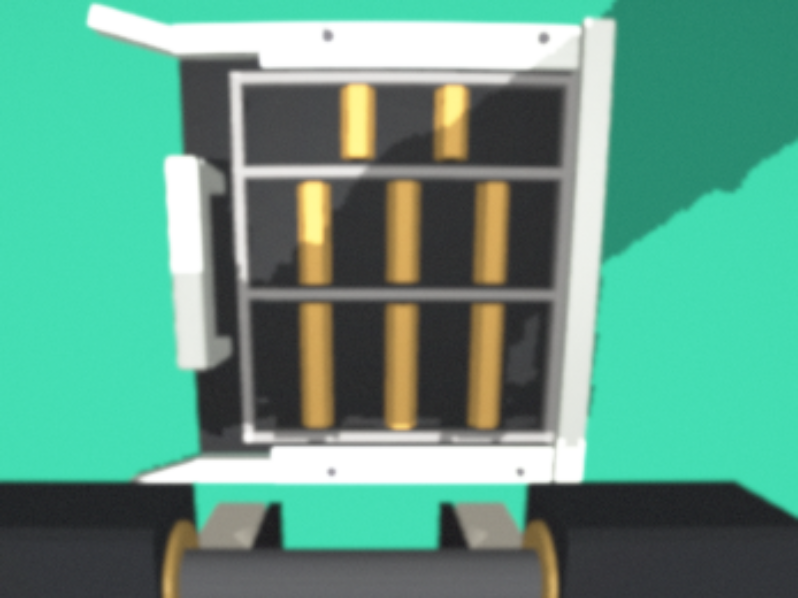

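The final view shows the tray between the rails with its front wall against the stop at (565,250), and all eight spacers square in their rows. The handle is free.

```bash
python3 -c "
from h import *
print(len([r for r in brass(snap('scene')) if 24<r[3]<66]), bot.close_job())"
```

```text
the job is handed in; nothing more can be done
7 None
```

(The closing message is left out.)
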